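# Scoop ceramic support balls onto the balance

### The job

Take the tall vial that was left standing in the steel trough and stand it upright on the grey mat, then pick up the scoop and use it to carry all five ceramic balls from the trough into the dish on the balance. Never touch the balls with the fingers. Finish by laying the scoop flat on the bench, and leave the other things on the bench where they are.

Things in the scene. Friction and masses are not known exactly. Their poses are not given: they have to be found in the camera images.
- tray: Heavy (fixed) stainless stock trough, open on top, 270 x 80 mm outside and 53 mm high (rim), walls 5 mm; inside 260 x 70 mm, upright walls, the two corners at its +x end bevelled (16 mm legs). Origin: centre of its footprint on the bench. Its x axis runs along its length, z up; the five balls lie in its +x half, the stray vial stands in its -x half.
- tray_floor (a point): Middle of the trough's inner floor, 13 mm above the bench, axes as the tray; the rim is 40 mm above it.
- balance: White laboratory balance (fixed), 200 (x) x 170 (y) x 50 mm, display on its -x face, with a round steel dish fixed on its weighing plate. Origin: centre of its underside.
- dish_floor (a point): Centre of the inner floor of the balance's dish, 62 mm above the bench. Inside radius 55 mm at the floor, 65 mm at the rim, which is 46 mm higher.
- dish_rim (a point): Centre of the dish's mouth, level with its rim, 108 mm above the bench; rim radius 68 mm outside.
- mat: Grey felt mat (fixed), 170 x 170 x 3 mm, for sample vials. Origin: centre of its underside. Two smaller vials stand on it along its +x edge (about x = +58 mm, y = -45 and +42 mm in the mat's frame, radius up to 18 mm); the rest of it is free.
- vial: Tall brown capped sample vial, standing in the trough at the start: radius 18 mm, 110 mm high; the top 18 mm is a black cap of radius 15 mm. Origin: centre of its underside; z is its upright axis. About 90 g.
- scoop: Steel hand scoop flat on the bench, 160 g. Pan 95 long (x), 60 wide outside, 56 inside; back wall (x = -47) 32 mm high, side walls from it to x = +14 (last 17 mm 18 high), then a bare floor, its thin nose narrowing over the last 14 mm to 33 mm at the lip (x = +47). Origin: under the pan centre. Handle bar 16 wide, 20 tall, level, from x = -46 to -140 mm, axis 70 above the underside.
- scoop_grip (a point): Middle of the scoop's handle bar, 95 mm behind (-x) and 70 mm above the scoop's origin; axes as the scoop. The post that carries the bar stands up to 8 mm out behind the pan's back wall.
- scoop_lip (a point): Middle of the scoop's front lip, at its underside, 47 mm ahead (+x) of the scoop's origin.
- ball1: Cream ceramic support ball, 24 mm across, 16 g. Origin at its centre.
- ball2: Cream ceramic support ball, 24 mm across, 16 g. Origin at its centre.
- ball3: Cream ceramic support ball, 24 mm across, 16 g. Origin at its centre.
- ball4: Cream ceramic support ball, 24 mm across, 16 g. Origin at its centre.
- ball5: Cream ceramic support ball, 24 mm across, 16 g. Origin at its centre.
- vial_b: Smaller brown vial on the mat, radius 18 mm, 85 mm high; a bystander.
- vial_c: Small brown vial on the mat, radius 15 mm, 70 mm high; a bystander.
- reagent: Glass reagent bottle, radius 26 mm, 120 mm high; a bystander.
- beaker: Small glass beaker, radius 27 mm, 60 mm high; a bystander.
- marker: Marker pen lying on the bench, 110 x 12 x 12 mm, origin under its middle; a bystander.

How it is judged:
By the outcome, as a careful person would: the job done as asked, in the order asked, and still so for the second after the job is handed in, with the robot touching nothing.
It also fails if it takes over 72 s, if anything falls off the work surface, if the arm or the gripper's body presses on something with over 40 N, if the wrist force passes 120 N, or if a joint passes its speed limit or range.

### The arm

A 6-joint arm with a two-finger parallel gripper is mounted at the origin on the work surface. World frame = base frame: x ahead of the robot, y to its left, z up, the work surface at z = 0. Lengths are in m, angles in degrees, forces in N, time in s.
With the tool pointing down it reaches from about 0.275 to 0.725 m from the base axis. Payload 15.9 kg.
Tool frame: the origin (TCP) lies on the centre line of the jaws, within the pads' length; the fingertips stand 8 mm ahead of it and the grasp point (between the pads) lies 11 mm behind it (robot.nose_length is the distance from the TCP to the fingertips, in m); z points along the fingers, y is the line along which they close (so a half turn about z gives the same grasp; the last joint's range is limited). The gripper opens to 85 mm and grips with 20 to 120 N. Pads are 22 mm wide; open, the fingers measure 114 mm over their backs; the gripper's body (76 mm by 85 mm) begins 54 mm behind the grasp point. The pads swing forward as they close: fully open they stand 13 mm farther back than shut.
Start: joints at [65.546, 12.198, -1.971, 75.831, 0, 90], TCP at [0.207, 0.455, 0.239] pointing down, gripper open.
Joint ranges: [-170.91, 170.91], [-42.67, 98.43], [-65.05, 77.54], [-120.47, 116.71], [-90, 82.35], [-180, 180]. Speed limits (degrees/s): [108.29, 108.29, 136.94, 147.25, 180, 180].

### API

Orientations are given as [roll, pitch, yaw] about the fixed x, y, z axes, in that order (R = Rz(yaw) Ry(pitch) Rx(roll)).
In Python, from plant import status, imaging, ticket, robot gives the robot as it stands.
- The arm moves only by the tool servo_tool, never from a script. Its arguments are lists of equal length, an entry for each row: "linear": the shift along the world's x, y, z in m, a list of three; "turn": the turn, a rotation vector about the world's x, y, z in degrees, a list of three; "fingers": the finger opening in m, from 0 to 0.0854. A call has 1 to 12 rows; each row is the pose to reach, as a shift and turn from the pose commanded when the call began; what a row does not reach only later rows make up. A row lasts 1/8 s, in which the tool goes at most 62.5 mm and 10.7 degrees, less where a joint would pass 70% of its speed; a pose out of reach is approached as far as the arm can. A call with a gripper value outside its range is refused whole. The fingers move at their own pace and stop on an object; the grip force is fixed at half the most. Time passes only in rows, so rows that repeat a pose let the fingers close. It gives the time, the measured TCP pose, the force, the opening and the grip force at its end, in the units of the state.
- status.get_obs(): the state, without advancing time (a new reading comes with each control period).
- imaging.get_image(name): name is "scene" or "side" or "wrist"; returns the picture (480x640x3 uint8, red, green, blue); there is no depth.
- imaging.calibration(name): a dict with "vertical_fov" (degrees; the focal length in pixels is half the picture's height over the tangent of half this angle, whatever the lens; pixels are square), "cx", "cy" (the principal point, pixels), "k1" (the pictures are not rectified: a ray, as slopes to the right and down, at radius r is drawn at 1 + k1 r^2 times it, then the intrinsics apply), "extrinsics" (4x4, takes a point from camera to world coordinates); the wrist camera has in their place "T_tool_cam" (4x4, takes a point from camera to tool coordinates, whose origin is the TCP and whose axes are the flange's). Camera axes: x right, y up, looking along -z (the intrinsics and any distortion apply to the point x, -y, -z); pixel columns grow to the right and rows downward; lengths in m; the calibration is good to about 2 mm. A picture is of the moment at which its call begins: read the wrist's pose just before it. calibration takes no time and is no camera call.
- ticket.close_job(): hands the job in; it is judged then, once.
Trained networks look in the newest picture that a camera, given by its name, has taken for a name from the list of things; names that differ only in an ending like _2 or _b are one class to them, and where a whole thing is asked for, a point or a joint stands for the part that bears it (a point fixed in the world has none). Each returns a list of dicts, best first, with "confidence" (0 to 1); they miss things now and then, are a little off and sometimes report something else, mostly with a low value. They report only what shows in the picture. A call takes as long as a camera call.
- imaging.boxes_of(camera, query): "extent" ([left, top, right, bottom] in pixels, round what is visible of it).
- imaging.cut_out(camera, query): "pixels" (480x640 bool, what is visible of it) and "extent" ([left, top, right, bottom] in pixels, round what is visible of it).
The state is a dict: "time_s": time; "q": joint angles; "qd": joint speeds; "joint_torque": joint torques, N m; "tcp_pos": TCP position; "tool_rot": TCP orientation; "wrist_force": force on the tool from outside, world axes, zero at the start; "moment": the same for the moment, N m; "opening": finger opening in m; "grip_force": force on a finger pad.
Only numpy, scipy, OpenCV 4.12 (cv2) and the standard library are available. Lean on these libraries where they do the work, as an engineer would, in place of code of your own. Each camera call takes 0.05 s, during which the arm holds its last target. There are 200 camera calls.

## Working session

There is one attempt and no reset: what is moved stays moved. The work goes in short steps, Python scripts to look and compute and a tool call to move; the robot and the scene stay as the last step left them, time stands still between calls to the robot, and variables do not carry over. Pictures are saved under pics/ and viewed, at most 10 in all, crops included, and the job is handed in when it is done.

Besides the shell and the picture viewer there is one more tool, called by a JSON object that holds its "op" and its "data", one argument or row to a line. servo_tool: Moves the arm, as the interface text tells. Its arguments: {"type":"object","properties":{"linear":{"type":"array","items":{"type":"array","items":{"type":"number"}}},"turn":{"type":"array","items":{"type":"array","items":{"type":"number"}}},"fingers":{"type":"array","items":{"type":"number"}}},"required":["linear","turn","fingers"]}

```bash
mkdir -p pics; cat > h.py <<'E'
import numpy as np, cv2
from plant import status, imaging, ticket, robot
from scipy.spatial.transform import Rotation as R
def cam(name):
    c=imaging.calibration(name); f=240/np.tan(np.radians(c["vertical_fov"])/2)
    if name=="wrist":
        o=status.get_obs(); T=np.eye(4); T[:3,:3]=R.from_euler('xyz',o["tool_rot"],degrees=True).as_matrix(); T[:3,3]=o["tcp_pos"]
        E=T@np.array(c["T_tool_cam"])
    else: E=np.array(c["extrinsics"])
    return f,c["cx"],c["cy"],c["k1"],E
def ray(C,u,v):
    f,cx,cy,k,E=C; a=np.array([(u-cx)/f,(v-cy)/f]); s=a.copy()
    for _ in range(30): s=a/(1+k*(s@s))
    return E[:3,3],E[:3,:3]@np.array([s[0],-s[1],-1])
def at(C,u,v,z):
    o,d=ray(C,u,v); return o+d*(z-o[2])/d[2]
def proj(C,P):
    f,cx,cy,k,E=C; p=(np.atleast_2d(P)-E[:3,3])@E[:3,:3]; s=np.c_[p[:,0],-p[:,1]]/-p[:,2:]
    s=s*(1+k*(s**2).sum(1,keepdims=True)); return s*f+[cx,cy]
def tri(rs):
    A=np.zeros((3,3));b=np.zeros(3)
    for o,d in rs:
        d=d/np.linalg.norm(d);M=np.eye(3)-np.outer(d,d);A+=M;b+=M@o
    return np.linalg.solve(A,b)
def save(name,fn):
    im=imaging.get_image(name); cv2.imwrite('pics/'+fn,im[:,:,::-1]); return im
E
python3 - <<'E'
from h import *
print(status.get_obs())
for n in("scene","side","wrist"):
    C=cam(n); save(n,n+'0.png'); print(n,C[0],C[3],C[4].round(3).tolist())
    for q in ("tray","balance","mat","vial","scoop","ball1","reagent","beaker","marker"):
        print(n,q,[(np.round(b["extent"]).astype(int).tolist(),round(b["confidence"],2)) for b in imaging.boxes_of(n,q)][:6])
E
```

```text
{'time_s': 0.0, 'q': array([ 6.55482962e+01,  1.22241719e+01, -2.00683584e+00,  7.58301612e+01,
       -7.86958786e-04,  9.00003008e+01]), 'qd': array([ 0.04153715,  0.00274395,  0.04461337, -0.02335853, -0.14453882,
       -0.10983149]), 'joint_torque': array([-2.53161721e-03, -6.86161995e+01,  4.87122488e+01,  1.72659609e-02,
       -1.29561004e-04, -3.14105478e-05]), 'tcp_pos': array([0.20683841, 0.45487098, 0.23883138]), 'tool_rot': array([-1.79938831e+02,  7.87279463e-04,  1.55547996e+02]), 'wrist_force': array([ 0.49345544, -0.62658061,  0.5224394 ]), 'moment': array([-0.0132091 , -0.06490339, -0.04496645]), 'grip_force': 0.0, 'opening': 0.0854186619052413}
scene 564.0546272401365 -0.05342983586503839 [[-0.868, -0.411, 0.278, 0.812], [0.496, -0.732, 0.468, 0.503], [0.011, 0.544, 0.839, 0.96], [0.0, 0.0, 0.0, 1.0]]
scene tray [([228, 227, 355, 359], 0.62)]
scene balance [([374, 319, 522, 455], 0.76)]
scene mat [([309, 326, 325, 335], 0.69), ([344, 198, 387, 295], 0.66), ([212, 116, 313, 196], 0.63)]
scene vial [([255, 238, 276, 282], 0.89), ([218, 124, 241, 159], 0.77), ([236, 1
[... 850 characters left out ...]
4, 280], 0.35)]
side scoop [([248, 253, 299, 296], 0.82), ([437, 326, 468, 366], 0.69)]
side ball1 [([438, 326, 464, 364], 0.64), ([245, 254, 300, 297], 0.57), ([306, 219, 319, 226], 0.49)]
side reagent [([272, 139, 297, 184], 0.87)]
side beaker []
side marker [([166, 267, 214, 277], 0.78)]
wrist 332.62038898715764 -0.051362538866859854 [[0.414, -0.876, -0.246, 0.145], [0.91, 0.399, 0.112, 0.485], [-0.0, -0.27, 0.963, 0.374], [0.0, 0.0, 0.0, 1.0]]
wrist tray []
wrist balance [([224, 340, 369, 405], 0.91)]
wrist mat []
wrist vial []
wrist scoop [([109, 446, 160, 479], 0.94)]
wrist ball1 [([109, 443, 164, 480], 0.24)]
wrist reagent []
wrist beaker [([112, 446, 162, 478], 0.46)]
wrist marker []
```

View pics/scene0.png

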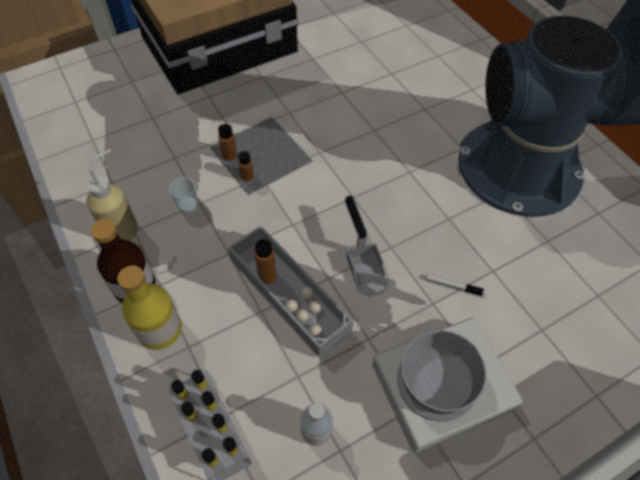

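View pics/side0.png

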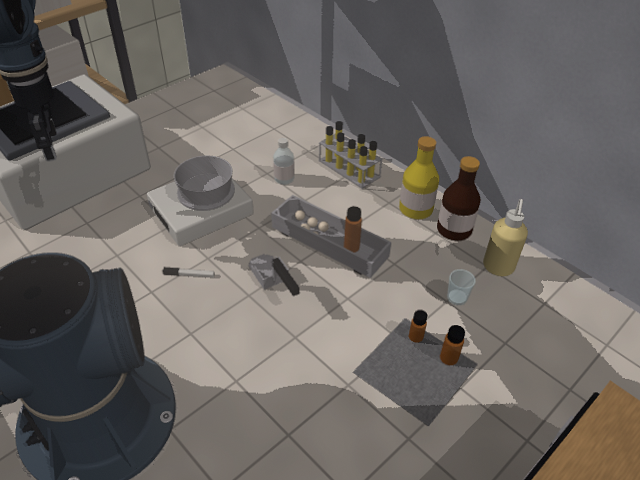

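The views show the trough holding five balls (scene about 305,312) and the tall vial (265,262). The mat is at about (262,157), the scoop at (365,250) with its handle towards the upper left, and the balance dish at (443,372). Next I'll fit poses by silhouette.

```bash
cat > fit.py <<'E'
from h import *
from scipy.optimize import minimize
def box(x0,x1,y0,y1,z0,z1): return np.array([[x,y,z] for x in(x0,x1) for y in(y0,y1) for z in(z0,z1)])/1000
def cyl(r,z0,z1): a=np.linspace(0,2*np.pi,24,False); return np.vstack([np.c_[r*np.cos(a),r*np.sin(a),0*a+z] for z in(z0,z1)])/1000
M={"tray":[box(-135,135,-40,40,0,53)],"mat":[box(-85,85,-85,85,0,3)],
"balance":[box(-100,100,-85,85,0,50),cyl(68,107,108)],
"scoop":[np.vstack([box(-47,33,-30,30,0,1),box(47,47,-16.5,16.5,0,1),box(-47,-30,-30,30,31,32),box(-3,-3,-30,30,31,32),box(14,14,-30,30,17,18)]),np.vstack([box(-140,-46,-8,8,60,80)]),box(-55,-47,-8,8,0,80)],
"vial":[cyl(18,0,92),cyl(15,92,110)]}
def sil(C,parts,p):
    im=np.zeros((480*2,640*2),np.uint8); Rz=R.from_euler('z',p[2]).as_matrix(); t=np.array([p[0],p[1],p[3] if len(p)>3 else 0])
    for P in parts:
        h=cv2.convexHull((proj(C,P@Rz.T+t)*2*8).astype(np.int32)); cv2.fillConvexPoly(im,h,1,shift=3)
    return im>0
def fit(q,masks,p0s,hull=False,z=0):
    def cost(p):
        c=0
        for C,m in masks:
            s=sil(C,M[q],[*p[:2],p[2]/5,z]); c+=1-(s&m).sum()/max(1,(s|m).sum())
        return c/len(masks)
    best=None
    for p0 in p0s:
        p0=np.array([p0[0],p0[1],p0[2]*5]); S=np.vstack([p0,p0+[.02,0,0],p0+[0,.02,0],p0+[0,0,1.]])
        r=minimize(cost,p0,method='Nelder-Mead',options=dict(initial_simplex=S,xatol=1e-4,fatol=1e-5,maxiter=250))
        if best is None or r.fun<best.fun: best=r
    return best.x[0],best.x[1],np.degrees(best.x[2]/5),1-best.fun
def up(m,hull):
    m=m.astype(np.uint8)
    n,l,s,_=cv2.connectedComponentsWithStats(m); m=(l==1+np.argmax(s[1:,4])).astype(np.uint8)
    if hull:
        h=cv2.convexHull(cv2.findNonZero(m)); cv2.fillConvexPoly(m,h,1)
    return cv2.resize(m,None,fx=2,fy=2,interpolation=cv2.INTER_NEAREST)>0
E
python3 - <<'E'
from fit import *
Cs={n:cam(n) for n in("scene","side")}
for n in Cs: imaging.get_image(n)
guess={"tray":{"scene":(290,295),"side":(330,240)},"mat":{"scene":(262,157),"side":(415,370)},"balance":{"scene":(448,385),"side":(200,200)},"scoop":{"scene":(365,255),"side":(272,275)}}
for q,g in guess.items():
    ms=[]
    for n in Cs:
        c=[d for d in imaging.cut_out(n,q) if np.hypot((d["extent"][0]+d["extent"][2])/2-g[n][0],(d["extent"][1]+d["extent"][3])/2-g[n][1])<35]
        if c: ms.append((Cs[n],up(c[0]["pixels"],q in("tray","mat"))))
    x=at(Cs["scene"],*g["scene"],0.02)
    print(q,len(ms),np.round(fit(q,ms,[(x[0],x[1],a) for a in np.arange(0,2*np.pi,np.pi/4)]),4),[np.round(fit(q,[m],[(x[0],x[1],a) for a in np.arange(0,2*np.pi,np.pi/4)]),3).tolist() for m in ms],flush=True)
for n in Cs:
    C=Cs[n]
    for d in imaging.boxes_of(n,"ball1"):
        e=d["extent"]; print(n,"ball",round(d["confidence"],2),at(C,(e[0]+e[2])/2,(e[1]+e[3])/2,.025).round(3))
    for d in imaging.cut_out(n,"vial"):
        ys,xs=np.nonzero(d["pixels"]); b=at(C,np.median(xs),ys.mean(),.068); 
        print(n,"vial",round(d["confidence"],2),np.round(d["extent"]),b.round(3),at(C,np.median(xs),ys.mean(),.045).round(3))
    for q,z in(("reagent",.06),("beaker",.03),("marker",.006)):
        for d in imaging.boxes_of(n,q)[:1]:
            e=d["extent"]; print(n,q,round(d["confidence"],2),at(C,(e[0]+e[2])/2,(e[1]+e[3])/2,z).round(3))
E
```

```text
tray 2 [6.07500e-01 3.41000e-02 1.01117e+02 9.70200e-01] [[0.607, 0.034, -78.923, 0.971], [0.608, 0.034, 100.681, 0.972]]
mat 2 [ 0.4946 -0.3167  6.4648  0.9626] [[0.495, -0.315, 6.334, 0.978], [0.494, -0.319, 5.91, 0.966]]
balance 2 [  0.4604   0.3277 171.7112   0.937 ] [[0.459, 0.327, 172.595, 0.958], [0.461, 0.328, 171.966, 0.92]]
scoop 2 [4.50700e-01 6.77000e-02 7.60718e+01 9.26900e-01] [[0.451, 0.069, 76.112, 0.957], [0.45, 0.065, 75.405, 0.921]]
scene ball 0.7 [0.609 0.097 0.025]
scene ball 0.6 [0.602 0.136 0.025]
scene ball 0.49 [0.619 0.062 0.025]
scene ball 0.44 [0.576 0.06  0.025]
scene vial 0.9 [238. 152. 254. 179.] [ 0.559 -0.246  0.068] [ 0.553 -0.265  0.045]
scene vial 0.79 [217. 127. 239. 161.] [ 0.565 -0.323  0.068] [ 0.558 -0.345  0.045]
scene vial 0.68 [256. 239. 279. 282.] [ 0.626 -0.016  0.068] [ 0.621 -0.03   0.045]
scene reagent 0.75 [0.691 0.288 0.06 ]
scene beaker 0.72 [ 0.698 -0.268  0.03 ]
scene marker 0.98 [0.318 0.174 0.006]
side ball 0.69 [ 0.571 -0.344  0.025]
side ball 0.65 [0.616 0.059 0.025]
side ball 0.64 [0.601 0.132 0.025]
side ball 0.63 [0.606 0.09  0.025]
side vial 0.84 [409. 312. 428. 343.] [ 0.528 -0.284  0.068] [ 0.544 -0.275  0.045]
side vial 0.81 [439. 326. 465. 365.] [ 0.54  -0.355  0.068] [ 0.557 -0.347  0.045]
side vial 0.55 [342. 206. 361. 252.] [ 0.628 -0.018  0.068] [ 0.646 -0.001  0.045]
side vial 0.32 [249. 253. 302. 298.] [0.416 0.003 0.068] [0.428 0.02  0.045]
side vial 0.32 [271. 138. 297. 185.] [0.672 0.263 0.068] [0.692 0.287 0.045]
side reagent 0.88 [0.68  0.269 0.06 ]
side beaker 0.76 [ 0.698 -0.269  0.03 ]
side marker 0.8 [0.324 0.173 0.006]
```

The poses agree between the two cameras. I'll hover above the vial and refine the trough from close by.

{"op": "servo_tool", "data": {
  "linear": [
    [0.42,-0.472,0.03],
    [0.42,-0.472,0.03],
    [0.42,-0.472,0.03],
    [0.42,-0.472,0.03],
    [0.42,-0.472,0.03],
    [0.42,-0.472,0.03],
    [0.42,-0.472,0.03],
    [0.42,-0.472,0.03],
    [0.42,-0.472,0.03],
    [0.42,-0.472,0.03],
    [0.42,-0.472,0.03],
    [0.42,-0.472,0.03]
  ],
  "turn": [
    [0,0,-65.5],
    [0,0,-65.5],
    [0,0,-65.5],
    [0,0,-65.5],
    [0,0,-65.5],
    [0,0,-65.5],
    [0,0,-65.5],
    [0,0,-65.5],
    [0,0,-65.5],
    [0,0,-65.5],
    [0,0,-65.5],
    [0,0,-65.5]
  ],
  "fingers": [0.085,0.085,0.085,0.085,0.085,0.085,0.085,0.085,0.085,0.085,0.085,0.085]
}}

```text
time_s: 4.0
tcp_pos: [0.6269, -0.0171, 0.2688]
tool_rot: [-180.0, -0.0, 90.0]
wrist_force: [-0.5, 0.4, 0.2]
opening: 0.0851
grip_force: 0.0
```

```bash
python3 - <<'E'
from fit import *
o=status.get_obs(); print(o["time_s"],o["tcp_pos"].round(4),o["tool_rot"].round(2),o["q"].round(1))
C=cam("wrist"); im=save("wrist","w1.png")
for d in imaging.boxes_of("wrist","ball1"):
    e=d["extent"]; print("ball",round(d["confidence"],2),np.round(e),at(C,(e[0]+e[2])/2,(e[1]+e[3])/2,.025).round(3))
for d in imaging.boxes_of("wrist","vial"):
    print("vial",round(d["confidence"],2),np.round(d["extent"]))
# overlay predicted tray
t=np.array([.6075,.0341]);a=np.radians(101.1);Rz=R.from_euler('z',a).as_matrix()
for L in ([[-135,-40,53],[135,-40,53],[135,40,53],[-135,40,53]],[[-130,-35,53],[130,-35,53],[130,35,53],[-130,35,53]],[[-130,-35,13],[114,-35,13],[130,-19,13],[130,19,13],[114,35,13],[-130,35,13]]):
    p=proj(C,np.array(L)/1000@Rz.T+[*t,0]); cv2.polylines(im:=im.copy(),[np.round(p).astype(np.int32)],True,(255,0,0),1)
cv2.imwrite('pics/w1o.png',im[:,:,::-1])
E
```

```text
4.0 [ 0.6269 -0.0171  0.2688] [-1.7995e+02 -1.0000e-02  9.0000e+01] [-1.6 28.5 25.4 87.   0.  88.4]
ball 0.98 [275.  96. 292. 121.] [0.584 0.094 0.025]
ball 0.77 [303. 122. 326. 145.] [0.617 0.067 0.025]
ball 0.71 [292.  56. 319.  79.] [0.608 0.134 0.025]
ball 0.67 [272. 131. 294. 152.] [0.582 0.059 0.025]
ball 0.6 [300.  97. 319. 118.] [0.611 0.094 0.025]
vial 0.63 [307. 191. 343. 245.]
vial 0.53 [255. 374. 280. 400.]
```

View pics/w1o.png

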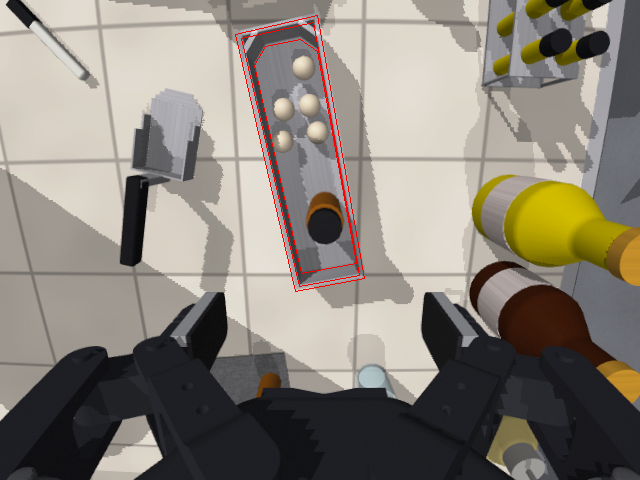

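The close view shows the trough matching the overlay to a pixel or two. All five balls are in its far half, the vial cap is at (325,225) and the scoop at (165,140). I'll check numerically.

```bash
python3 - <<'E'
from fit import *
C=cam("wrist"); imaging.get_image("wrist")
print(proj(C,[.627,-.017,.123]), at(C,325,226,.123))
g={"tray":(300,155),"scoop":(165,180)}; p0={"tray":(.6075,.034,1.765),"scoop":(.4507,.0677,1.3277)}
for q in g:
    for d in imaging.cut_out("wrist",q)[:2]:
        e=np.round(d["extent"]); print(q,e,round(d["confidence"],2))
        if np.hypot((e[0]+e[2])/2-g[q][0],(e[1]+e[3])/2-g[q][1])<45:
            print(np.round(fit(q,[(C,up(d["pixels"],q=="tray"))],[p0[q]]),4))
E
```

```text
[[324.39192147 231.42305235]] [ 0.62751841 -0.01213829  0.123     ]
tray [239.  11. 366. 287.] 0.65
[6.082000e-01 3.610000e-02 1.010479e+02 9.824000e-01]
scoop [307. 124. 330. 149.] 0.67
scoop [123.  91. 204. 266.] 0.65
[4.50600e-01 6.99000e-02 7.67831e+01 9.17800e-01]
```

{"op": "servo_tool", "data": {
  "linear": [
    [0,0.002,-0.06],
    [0,0.002,-0.12],
    [0,0.002,-0.17],
    [0,0.002,-0.197],
    [0,0.002,-0.197],
    [0,0.002,-0.197],
    [0,0.002,-0.197],
    [0,0.002,-0.197],
    [0,0.002,-0.197],
    [0,0.002,-0.197]
  ],
  "turn": [
    [0,0,0],
    [0,0,0],
    [0,0,0],
    [0,0,0],
    [0,0,0],
    [0,0,0],
    [0,0,0],
    [0,0,0],
    [0,0,0],
    [0,0,0]
  ],
  "fingers": [0.085,0.085,0.085,0.085,0.085,0.02,0.02,0.02,0.02,0.02]
}}

```text
time_s: 5.55
tcp_pos: [0.6277, -0.0149, 0.0737]
tool_rot: [179.9, -0.0, 90.0]
wrist_force: [-2.3, -0.2, 8.6]
opening: 0.0349
grip_force: 59.0
```

{"op": "servo_tool", "data": {
  "linear": [
    [0,0,0.05],
    [0,0,0.11],
    [-0.02,-0.05,0.13],
    [-0.05,-0.105,0.13],
    [-0.08,-0.16,0.13],
    [-0.11,-0.215,0.13],
    [-0.14,-0.265,0.13],
    [-0.162,-0.305,0.12],
    [-0.162,-0.305,0.08],
    [-0.162,-0.305,0.03],
    [-0.162,-0.305,0.008],
    [-0.162,-0.305,0.008]
  ],
  "turn": [
    [0,0,0],
    [0,0,0],
    [0,0,0],
    [0,0,0],
    [0,0,0],
    [0,0,0],
    [0,0,0],
    [0,0,0],
    [0,0,0],
    [0,0,0],
    [0,0,0],
    [0,0,0]
  ],
  "fingers": [0.02,0.02,0.02,0.02,0.02,0.02,0.02,0.02,0.02,0.02,0.02,0.02]
}}

```text
time_s: 7.05
tcp_pos: [0.4641, -0.3194, 0.0794]
tool_rot: [-179.9, -0.1, 90.0]
wrist_force: [-0.6, -0.4, -0.2]
opening: 0.0345
grip_force: 60.0
```

```bash
python3 - <<'E'
from h import *
o=status.get_obs(); print(o["time_s"],o["tcp_pos"],o["opening"],o["wrist_force"])
im=save("side","s2.png"); cv2.imwrite('pics/s2c.png',cv2.resize(im[230:450,320:520],None,fx=3,fy=2.7)[:,:,::-1])
E
```

```text
7.05 [ 0.46413459 -0.31935986  0.07938339] 0.034542883537259615 [-0.60709411 -0.37082285 -0.21884109]
```

View pics/s2c.png

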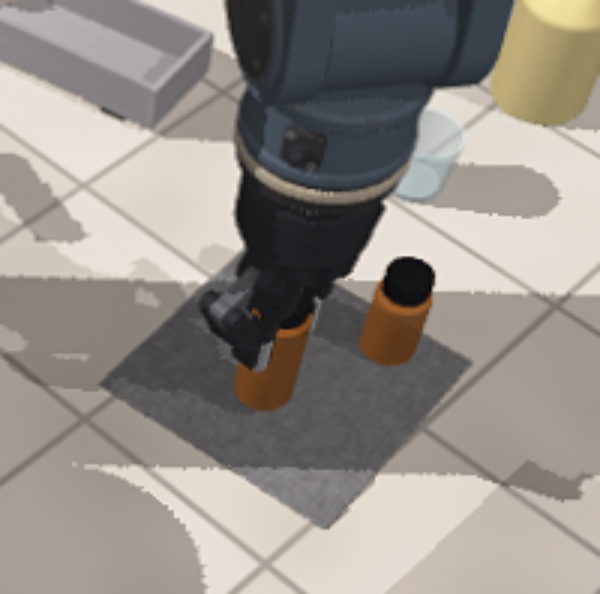

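The crop shows the vial in the gripper above the free middle of the mat, clear of the small vial. Lowering it now.

{"op": "servo_tool", "data": {
  "linear": [
    [0,0,-0.008],
    [0,0,-0.012],
    [0,0,-0.014],
    [0,0,-0.016],
    [0,0,-0.016]
  ],
  "turn": [
    [0,0,0],
    [0,0,0],
    [0,0,0],
    [0,0,0],
    [0,0,0]
  ],
  "fingers": [0.02,0.02,0.02,0.02,0.02]
}}

```text
time_s: 7.72
tcp_pos: [0.4649, -0.3198, 0.0643]
tool_rot: [-180.0, -0.0, 90.0]
wrist_force: [-0.5, 0.1, -1.7]
opening: 0.035
grip_force: 60.0
```

{"op": "servo_tool", "data": {
  "linear": [
    [0,0,-0.001],
    [0,0,-0.0015],
    [0,0,-0.0015]
  ],
  "turn": [
    [0,0,0],
    [0,0,0],
    [0,0,0]
  ],
  "fingers": [0.02,0.02,0.02]
}}

```text
time_s: 8.1
tcp_pos: [0.4651, -0.3201, 0.0637]
tool_rot: [180.0, 0.0, 90.0]
wrist_force: [-4.3, 1.3, 12.7]
opening: 0.0345
grip_force: 61.3
```

{"op": "servo_tool", "data": {
  "linear": [
    [0,0,0],
    [0,0,0],
    [0,0,0.0],
    [0,0,0.05],
    [0,0,0.11],
    [0,0.05,0.15],
    [-0.01,0.11,0.15],
    [-0.02,0.17,0.15],
    [-0.025,0.225,0.14],
    [-0.03,0.28,0.137],
    [-0.035,0.303,0.137],
    [-0.035,0.303,0.137]
  ],
  "turn": [
    [0,0,0],
    [0,0,0],
    [0,0,0],
    [0,0,0],
    [0,0,0],
    [0,0,0],
    [0,0,-4],
    [0,0,-8],
    [0,0,-12],
    [0,0,-13.6],
    [0,0,-13.6],
    [0,0,-13.6]
  ],
  "fingers": [0.06,0.07,0.07,0.07,0.07,0.07,0.07,0.07,0.07,0.07,0.07,0.07]
}}

```text
time_s: 9.6
tcp_pos: [0.4297, -0.0155, 0.1999]
tool_rot: [180.0, -0.0, 76.6]
wrist_force: [-0.7, -0.1, 1.0]
opening: 0.0701
grip_force: 0.0
```

```bash
python3 - <<'E'
from fit import *
o=status.get_obs(); print(o["time_s"],o["tcp_pos"].round(4),o["tool_rot"].round(2))
C=cam("wrist"); im=save("wrist","w3.png")
for d in imaging.cut_out("wrist","scoop")[:2]:
    e=np.round(d["extent"]); print(e,round(d["confidence"],2)); print(np.round(fit("scoop",[(C,up(d["pixels"],False))],[(.4506,.0688,1.333)]),4))
for n in("scene","side"):
    imaging.get_image(n); 
    for d in imaging.boxes_of(n,"vial")[:3]: print(n,np.round(d["extent"]))
    print(proj(cam(n),[[.465,-.32,.003],[.465,-.32,.113]]).round())
p=(.4506,.0688,np.radians(76.4)); Rz=R.from_euler('z',p[2]).as_matrix()
for L in ([[-140,-8,80],[-46,-8,80],[-46,8,80],[-140,8,80]],[[-47,-30,32],[-47,30,32],[-3,30,32],[-3,-30,32]],[[47,-16.5,0],[33,-30,0],[-47,-30,0],[-47,30,0],[33,30,0],[47,16.5,0]]):
    q=proj(C,np.array(L)/1000@Rz.T+[p[0],p[1],0]); cv2.polylines(im:=im.copy(),[np.round(q).astype(np.int32)],True,(255,0,0),1)
cv2.imwrite('pics/w3o.png',im[:,:,::-1])
E
```

```text
9.6 [ 0.4297 -0.0155  0.1999] [ 1.7999e+02 -1.0000e-02  7.6600e+01]
[290.  76. 360. 296.] 0.86
[4.50600e-01 6.97000e-02 7.61078e+01 9.64900e-01]
scene [221. 125. 239. 161.]
scene [260. 106. 279. 151.]
scene [234. 152. 255. 182.]
[[271. 147.]
 [268. 111.]]
side [396. 337. 426. 384.]
side [438. 325. 466. 367.]
side [409. 311. 428. 342.]
[[406. 377.]
 [414. 343.]]
```

View pics/w3o.png

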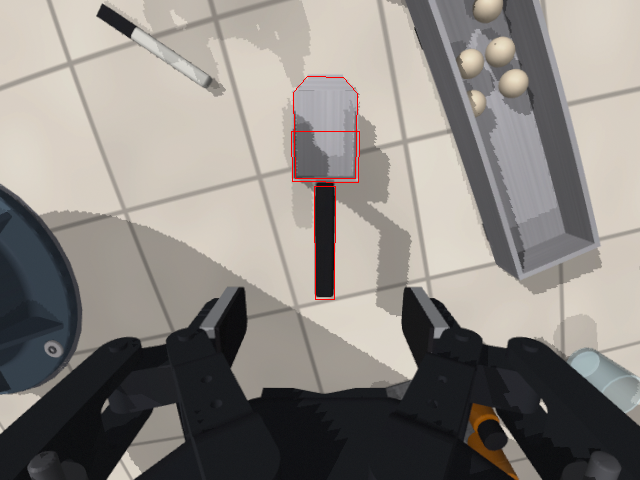

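The overlay fits the scoop, with its handle at (325,240) centred between the fingers. The vial stands upright on the mat. I'll grip the handle.

{"op": "servo_tool", "data": {
  "linear": [
    [0,-0.001,-0.06],
    [0,-0.001,-0.12],
    [0,-0.001,-0.141],
    [0,-0.001,-0.141],
    [0,-0.001,-0.141],
    [0,-0.001,-0.141],
    [0,-0.001,-0.141],
    [0,-0.001,-0.141],
    [0,-0.001,-0.141]
  ],
  "turn": [
    [0,0,-0.2],
    [0,0,-0.2],
    [0,0,-0.2],
    [0,0,-0.2],
    [0,0,-0.2],
    [0,0,-0.2],
    [0,0,-0.2],
    [0,0,-0.2],
    [0,0,-0.2]
  ],
  "fingers": [0.07,0.07,0.07,0.07,0.005,0.005,0.005,0.005,0.005]
}}

```text
time_s: 11.02
tcp_pos: [0.4305, -0.018, 0.0594]
tool_rot: [179.9, -0.0, 76.2]
wrist_force: [-0.7, -1.4, 7.7]
opening: 0.0148
grip_force: 62.0
```

{"op": "servo_tool", "data": {
  "linear": [
    [0,0,0.02],
    [0,0,0.06],
    [0,0,0.1],
    [0.03,-0.012,0.115],
    [0.07,-0.03,0.115],
    [0.11,-0.045,0.115],
    [0.15,-0.06,0.115],
    [0.185,-0.077,0.11],
    [0.2045,-0.085,0.1],
    [0.2045,-0.085,0.095],
    [0.2045,-0.085,0.095],
    [0.2045,-0.085,0.095]
  ],
  "turn": [
    [0,0,0],
    [0,0,0],
    [0,0,4],
    [0,0,8],
    [0,0,12],
    [0,0,16],
    [0,0,20],
    [0,0,24.8],
    [0,0,24.8],
    [0,0,24.8],
    [0,0,24.8],
    [0,0,24.8]
  ],
  "fingers": [0.005,0.005,0.005,0.005,0.005,0.005,0.005,0.005,0.005,0.005,0.005,0.005]
}}

```text
time_s: 12.52
tcp_pos: [0.6341, -0.1026, 0.1544]
tool_rot: [180.0, 0.0, 101.1]
wrist_force: [-0.5, 0.0, -1.6]
opening: 0.0148
grip_force: 60.7
```

```bash
python3 - <<'E'
from fit import *
o=status.get_obs(); print(o["time_s"],o["tcp_pos"].round(4),o["tool_rot"].round(2),o["opening"],o["grip_force"])
C=cam("wrist"); im=save("wrist","w4.png"); tp=o["tcp_pos"]; yaw=np.radians(o["tool_rot"][2])
def dr(p,z,LL,col):
    global im; Rz=R.from_euler('z',p[2]).as_matrix()
    for L in LL:
        im=im.copy(); cv2.polylines(im,[np.round(proj(C,np.array(L)/1000@Rz.T+[p[0],p[1],z])).astype(np.int32)],True,col,1)
org=tp[:2]+.089*np.array([np.cos(yaw),np.sin(yaw)])
dr((*org,yaw),tp[2]-.0594,([[-47,-30,32],[-47,30,32],[-3,30,32],[-3,-30,32]],[[47,-16.5,0],[33,-30,0],[-47,-30,0],[-47,30,0],[33,30,0],[47,16.5,0]]),(255,0,0))
dr((.608,.0352,np.radians(101.05)),0,([[-135,-40,53],[135,-40,53],[135,40,53],[-135,40,53]],[[-130,-35,53],[130,-35,53],[130,35,53],[-130,35,53]]),(0,0,255))
cv2.imwrite('pics/w4o.png',im[:,:,::-1])
for d in imaging.cut_out("wrist","scoop")[:2]:
    print(np.round(d["extent"]),round(d["confidence"],2),np.round(fit("scoop",[(C,up(d["pixels"],False))],[(*org,yaw)],z=tp[2]-.0594),4),org)
for d in imaging.cut_out("wrist","tray")[:2]: print(np.round(d["extent"]),round(d["confidence"],2))
for d in imaging.boxes_of("wrist","ball1"):
    e=d["extent"]; b=at(C,(e[0]+e[2])/2,(e[1]+e[3])/2,.025); w=b[:2]-[.608,.0352]; print("ball",round(d["confidence"],2),np.round([w@[-.1917,.9815],w@[-.9815,-.1917]],3))
E
```

```text
12.525 [ 0.6341 -0.1026  0.1544] [1.7998e+02 1.0000e-02 1.0106e+02] 0.014832807320693786 60.71005582809448
[260.   0. 390. 235.] 0.92
ball 0.92 [0.024 0.022]
ball 0.58 [ 0.023 -0.018]
```

View pics/w4o.png

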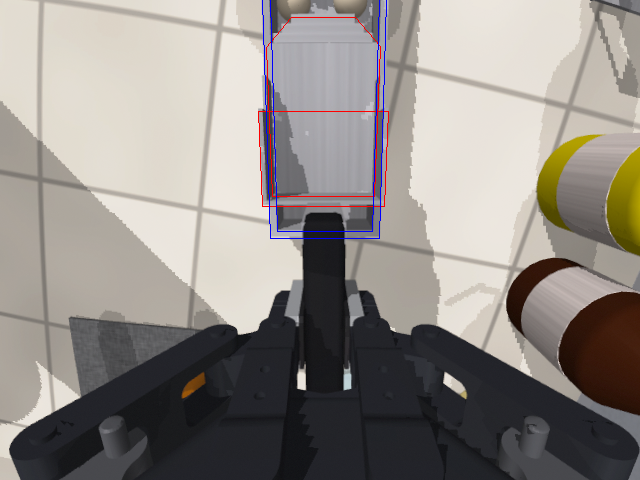

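The overlay shows the pan (centre column about 324) lined up with the trough (about 325), and the lip short of the nearest balls. Lowering it into the trough.

{"op": "servo_tool", "data": {
  "linear": [
    [0.0008,0,-0.03],
    [0.0008,0,-0.05],
    [0.0008,0,-0.065],
    [0.0008,0,-0.075],
    [0.0008,0,-0.079],
    [0.0008,0,-0.081],
    [0.0008,0,-0.081]
  ],
  "turn": [
    [0,0,0],
    [0,0,0],
    [0,0,0],
    [0,0,0],
    [0,0,0],
    [0,0,0],
    [0,0,0]
  ],
  "fingers": [0.005,0.005,0.005,0.005,0.005,0.005,0.005]
}}

```text
time_s: 13.6
tcp_pos: [0.6355, -0.1029, 0.0732]
tool_rot: [180.0, 0.0, 101.0]
wrist_force: [-0.5, 0.4, -1.7]
opening: 0.0151
grip_force: 60.8
```

{"op": "servo_tool", "data": {
  "linear": [
    [0,0,-0.001],
    [0,0,-0.001]
  ],
  "turn": [
    [0,0,0],
    [0,0,0]
  ],
  "fingers": [0.005,0.005]
}}

```text
time_s: 13.85
tcp_pos: [0.6357, -0.1031, 0.0726]
tool_rot: [179.9, 0.0, 101.0]
wrist_force: [-1.4, -1.1, 4.5]
opening: 0.0149
grip_force: 61.8
```

{"op": "servo_tool", "data": {
  "linear": [
    [0,0,-0.001],
    [0,0,-0.001]
  ],
  "turn": [
    [0,0,0],
    [0,0,0]
  ],
  "fingers": [0.005,0.005]
}}

```text
time_s: 14.1
tcp_pos: [0.6359, -0.1035, 0.0723]
tool_rot: [179.9, 0.1, 101.0]
wrist_force: [-4.2, -3.7, 13.6]
opening: 0.015
grip_force: 63.1
```

{"op": "servo_tool", "data": {
  "linear": [
    [0,0,0.001],
    [-0.0012,0.006,0.001],
    [-0.0029,0.015,0.001],
    [-0.0048,0.0245,0.001],
    [-0.0067,0.0344,0.001],
    [-0.0086,0.044,0.001],
    [-0.0105,0.054,0.001],
    [-0.0125,0.064,0.001],
    [-0.0144,0.0735,0.001],
    [-0.0163,0.083,0.001],
    [-0.0182,0.093,0.001],
    [-0.0192,0.098,0.001]
  ],
  "turn": [
    [-0.5,-0.1,0],
    [-0.5,-0.1,0],
    [-0.5,-0.1,0],
    [-0.5,-0.1,0],
    [-0.5,-0.1,0],
    [-0.5,-0.1,0],
    [-0.5,-0.1,0],
    [-0.5,-0.1,0],
    [-0.5,-0.1,0],
    [-0.5,-0.1,0],
    [-0.5,-0.1,0],
    [-0.5,-0.1,0]
  ],
  "fingers": [0.005,0.005,0.005,0.005,0.005,0.005,0.005,0.005,0.005,0.005,0.005,0.005]
}}

```text
time_s: 15.6
tcp_pos: [0.6169, -0.0049, 0.0728]
tool_rot: [179.9, 0.6, 101.0]
wrist_force: [1.5, -6.2, 6.1]
opening: 0.015
grip_force: 61.9
```

```bash
python3 - <<'E'
from h import *
o=status.get_obs(); w=o["tcp_pos"][:2]-[.608,.0352]; print(o["time_s"],o["tcp_pos"],w@[-.1917,.9815]+.136,w@[-.9815,-.1917])
im=save("wrist","w5.png"); cv2.imwrite('pics/w5c.png',cv2.resize(im[0:240,200:440],None,fx=2.4,fy=2.4)[:,:,::-1])
E
```

```text
15.6 [ 0.6168971  -0.00493591  0.07283608] 0.09490102922430911 -0.0010384491994040457
```

View pics/w5c.png

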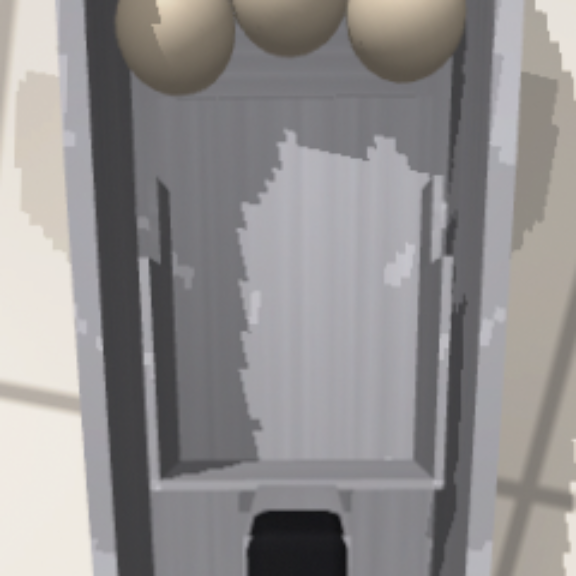

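The crop shows the pan centred in the trough, with balls beginning to ride over the nose at the top. I'll push on gently.

{"op": "servo_tool", "data": {
  "linear": [
    [-0.0006,0.003,0],
    [-0.0012,0.006,0],
    [-0.0017,0.009,0],
    [-0.0023,0.012,0],
    [-0.0029,0.015,0],
    [-0.0035,0.018,0],
    [-0.004,0.0205,0],
    [-0.0045,0.023,0],
    [-0.005,0.0255,0],
    [-0.0055,0.028,0],
    [-0.0055,0.028,0]
  ],
  "turn": [
    [0,0,0],
    [0,0,0],
    [0,0,0],
    [0,0,0],
    [0,0,0],
    [0,0,0],
    [0,0,0],
    [0,0,0],
    [0,0,0],
    [0,0,0],
    [0,0,0]
  ],
  "fingers": [0.005,0.005,0.005,0.005,0.005,0.005,0.005,0.005,0.005,0.005,0.005]
}}

```text
time_s: 17.02
tcp_pos: [0.6127, 0.0198, 0.074]
tool_rot: [179.8, 0.9, 100.9]
wrist_force: [4.0, -27.3, 14.9]
opening: 0.0151
grip_force: 63.4
```

```bash
python3 - <<'E'
from h import *
o=status.get_obs(); w=o["tcp_pos"][:2]-[.608,.0352]; print(o["time_s"],o["tcp_pos"],w@[-.1917,.9815]+.136,w@[-.9815,-.1917])
a=save("wrist","w6.png")[0:240,200:440]; s=save("scene","s6.png"); b=s[280:370,270:380]
cv2.imwrite('pics/w6c.png',np.hstack([cv2.resize(a,(400,400)),cv2.resize(b,(400,400))])[:,:,::-1])
E
```

```text
17.025 [0.61269522 0.01981376 0.07397624] 0.11999833614546673 -0.001658817746479994
```

View pics/w6c.png

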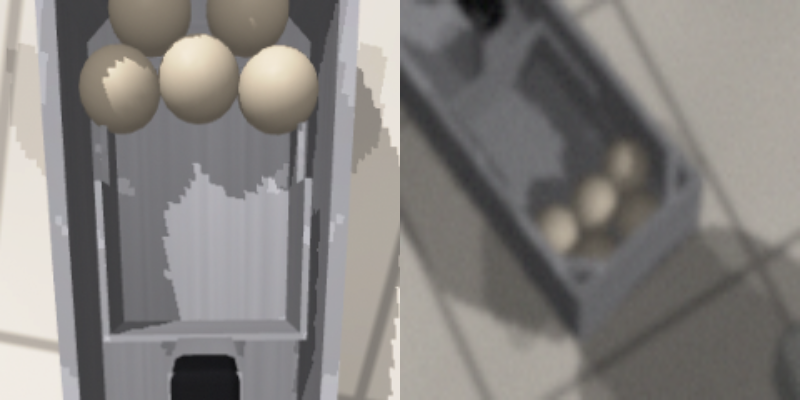

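The view shows three balls abreast across the nose. The outer two are jammed on the ends of the pan's side walls, and two more sit in front of them. I'll ease off and tilt the nose up so they roll into the pan.

{"op": "servo_tool", "data": {
  "linear": [
    [0.0006,-0.003,0],
    [0.001,-0.005,0],
    [0.0014,-0.007,0],
    [0.0018,-0.009,0.001],
    [0.0021,-0.011,0.001],
    [0.0021,-0.011,0.001],
    [0.0021,-0.011,0.001],
    [0.0021,-0.011,0.001],
    [0.0021,-0.011,0.001],
    [0.0021,-0.011,0.001]
  ],
  "turn": [
    [0,0,0],
    [0,0,0],
    [2,0.4,0],
    [4,0.8,0],
    [6.4,1.2,0],
    [6.4,1.2,0],
    [6.4,1.2,0],
    [6.4,1.2,0],
    [6.4,1.2,0],
    [6.4,1.2,0]
  ],
  "fingers": [0.005,0.005,0.005,0.005,0.005,0.005,0.005,0.005,0.005,0.005]
}}

```text
time_s: 18.38
tcp_pos: [0.6126, 0.0123, 0.0728]
tool_rot: [179.9, -6.0, 101.1]
wrist_force: [-1.0, 0.2, -2.9]
opening: 0.015
grip_force: 60.6
```

```bash
python3 - <<'E'
from h import *
o=status.get_obs(); w=o["tcp_pos"][:2]-[.608,.0352]; print(o["time_s"],o["tcp_pos"],w@[-.1917,.9815]+.136,w@[-.9815,-.1917])
a=save("wrist","w7.png")[0:240,200:440]; s=save("scene","s7.png"); b=s[280:370,270:380]
cv2.imwrite('pics/w7c.png',np.hstack([cv2.resize(a,(400,400)),cv2.resize(b,(400,400))])[:,:,::-1])
C=cam("wrist")
for d in imaging.boxes_of("wrist","ball1"): print(np.round(d["extent"]),round(d["confidence"],2))
E
```

```text
18.375 [0.61262943 0.01232249 0.07281411] 0.11265826697658611 -0.00015816463967551712
[327.   2. 378.  33.] 0.89
[251.  29. 299.  78.] 0.84
[302.  14. 348.  69.] 0.71
[270.   0. 318.  33.] 0.64
[342.  26. 392.  81.] 0.56
```

View pics/w7c.png

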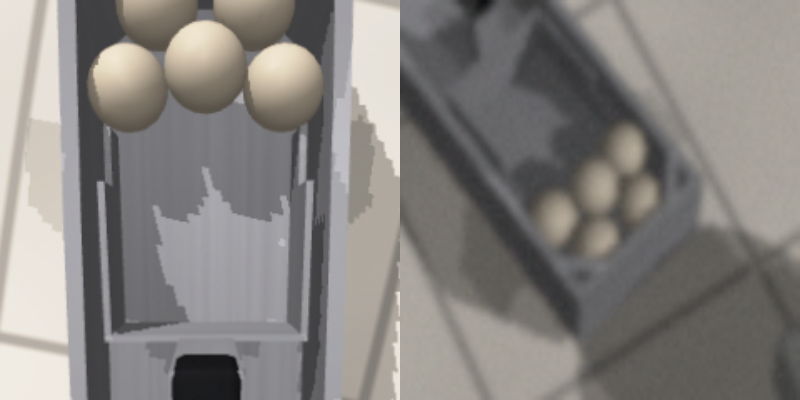

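The balls are lifted on the pan, but the three abreast are arched between the trough walls. I'll pull back a little and shake sideways with the nose up.

```bash
cat >> h.py <<'E'
def pan(show=True):
    "ball centres (mm) in scoop frame and tray frame, from wrist boxes"
    o=status.get_obs(); C=cam("wrist"); imaging.get_image("wrist"); Rt=R.from_euler('xyz',o["tool_rot"],degrees=True).as_matrix()
    S=Rt@np.diag([1,-1,-1.]); O=o["tcp_pos"]+Rt@[.089,0,.0594]; w=o["tcp_pos"][:2]-[.608,.0352]
    print(o["time_s"],o["tcp_pos"].round(4),"Fz",o["wrist_force"].round(1),"lip x, lat",(w@[-.1917,.9815]+.136).round(4),(w@[-.9815,-.1917]).round(4))
    for d in imaging.boxes_of("wrist","ball1"):
        e=d["extent"]; c,dd=ray(C,(e[0]+e[2])/2,(e[1]+e[3])/2); n=S[:,2]; P=c+dd*((O+.0135*n-c)@n)/(dd@n); q=(P-O)@S*1000
        print(round(d["confidence"],2),np.round(e).astype(int),"scoop",q[:2].round())
E
python3 -c "
from h import *
pan()"
```

```text
18.525 [0.6126 0.0122 0.0728] Fz [ 0.3 -0.1 -2.6] lip x, lat 0.1125 -0.0002
0.95 [327   2 381  30] scoop [ 43. -15.]
0.89 [270   0 320  32] scoop [43. 14.]
0.63 [346  25 393  82] scoop [ 26. -23.]
0.63 [299  14 348  69] scoop [32. -0.]
0.57 [252  26 304  79] scoop [27. 22.]
```

{"op": "servo_tool", "data": {
  "linear": [
    [0.0009,-0.0045,0.001],
    [0.0018,-0.009,0.001],
    [0.0027,-0.014,0.002],
    [-0.0012,-0.0148,0.002],
    [0.0066,-0.0132,0.002],
    [-0.0012,-0.0148,0.002],
    [0.0066,-0.0132,0.002],
    [-0.0012,-0.0148,0.002],
    [-0.0012,-0.0148,0.002],
    [0.0066,-0.0132,0.002],
    [0.0066,-0.0132,0.002],
    [0.0027,-0.014,0.002]
  ],
  "turn": [
    [1,0.2,0],
    [2,0.4,0],
    [2,0.4,0],
    [2,0.4,0],
    [2,0.4,0],
    [2,0.4,0],
    [2,0.4,0],
    [2,0.4,0],
    [2,0.4,0],
    [2,0.4,0],
    [2,0.4,0],
    [2,0.4,0]
  ],
  "fingers": [0.005,0.005,0.005,0.005,0.005,0.005,0.005,0.005,0.005,0.005,0.005,0.005]
}}

```text
time_s: 20.12
tcp_pos: [0.6155, -0.0018, 0.0746]
tool_rot: [180.0, -8.0, 101.1]
wrist_force: [0.2, 0.8, -2.5]
opening: 0.0151
grip_force: 60.7
```

```bash
python3 -c "
from h import *
pan()"
```

```text
20.125 [ 0.6155 -0.0018  0.0746] Fz [ 0.2  0.8 -2.5] lip x, lat 0.0983 -0.0003
0.98 [280 151 322 194] scoop [-32.  12.]
0.96 [328 104 372 151] scoop [ -9. -14.]
0.94 [325   0 373  24] scoop [ 45. -12.]
0.9 [278   0 317  23] scoop [45. 12.]
0.56 [328 150 376 196] scoop [-33. -16.]
```

Three balls are now in the back of the pan and the front two are back at the end wall. I'll pull back, level the scoop and push again.

{"op": "servo_tool", "data": {
  "linear": [
    [0.0015,-0.0079,0],
    [0.0029,-0.0147,0],
    [0.0029,-0.0147,0],
    [0.0029,-0.0147,-0.0018],
    [0.0019,-0.0098,-0.0022],
    [0.0008,-0.0039,-0.0022],
    [-0.0004,0.002,-0.0022],
    [-0.0015,0.0079,-0.0022],
    [-0.0027,0.0137,-0.0022],
    [-0.0036,0.0186,-0.0022],
    [-0.0046,0.0236,-0.0022],
    [-0.0054,0.0275,-0.0022]
  ],
  "turn": [
    [0,0,0],
    [0,0,0],
    [-4,-0.8,0],
    [-7.9,-1.5,0],
    [-8.2,-1.6,0],
    [-8.2,-1.6,0],
    [-8.2,-1.6,0],
    [-8.2,-1.6,0],
    [-8.2,-1.6,0],
    [-8.2,-1.6,0],
    [-8.2,-1.6,0],
    [-8.2,-1.6,0]
  ],
  "fingers": [0.005,0.005,0.005,0.005,0.005,0.005,0.005,0.005,0.005,0.005,0.005,0.005]
}}

```text
time_s: 21.72
tcp_pos: [0.61, 0.0259, 0.0727]
tool_rot: [179.9, 0.3, 101.0]
wrist_force: [1.5, -3.4, 4.1]
opening: 0.0155
grip_force: 61.6
```

```bash
python3 -c "
from h import *
pan(); print(status.get_obs()['tool_rot'])"
```

```text
21.725 [0.61   0.0259 0.0727] Fz [ 1.5 -3.4  4.1] lip x, lat 0.1265 -0.0002
0.97 [330 150 376 194] scoop [-32. -16.]
0.91 [325 102 367 150] scoop [ -9. -12.]
0.88 [270   0 319  51] scoop [39. 14.]
0.86 [280 147 322 193] scoop [-31.  12.]
0.83 [326   3 378  53] scoop [ 38. -14.]
0.74 [255  10 389 396] scoop [-49.   1.]
[179.95167551   0.27979582 101.07672554]
```

{"op": "servo_tool", "data": {
  "linear": [
    [0.0005,-0.0025,0],
    [0.001,-0.005,0.001],
    [0.0014,-0.0075,0.002],
    [0.0019,-0.01,0.003],
    [0.0019,-0.01,0.003],
    [0.0019,-0.01,0.003],
    [0.0019,-0.01,0.003],
    [0.0019,-0.01,0.003]
  ],
  "turn": [
    [2.5,0.5,0],
    [5,1,0],
    [7,1.4,0],
    [9,1.8,0],
    [9,1.8,0],
    [9,1.8,0],
    [9,1.8,0],
    [9,1.8,0]
  ],
  "fingers": [0.005,0.005,0.005,0.005,0.005,0.005,0.005,0.005]
}}

```text
time_s: 22.82
tcp_pos: [0.6119, 0.0159, 0.0757]
tool_rot: [180.0, -8.9, 101.1]
wrist_force: [0.4, -0.1, -2.2]
opening: 0.0146
grip_force: 60.6
```

```bash
python3 -c "
from h import *
pan(); print(status.get_obs()['tool_rot'])"
```

```text
22.825 [0.6119 0.0159 0.0757] Fz [ 0.4 -0.1 -2.2] lip x, lat 0.1163 -0.0001
0.97 [322 102 367 152] scoop [ -9. -11.]
0.87 [329 153 374 199] scoop [-34. -15.]
0.67 [271 100 314 152] scoop [-8. 16.]
0.66 [279 155 323 194] scoop [-33.  12.]
0.58 [332  54 383 105] scoop [ 14. -17.]
0.54 [257  14 388 393] scoop [-49.   0.]
[179.99880543  -8.86209559 101.06231732]
```

All five balls are in the pan. I'll tilt and roll slightly to centre the last ball, then lift out.

{"op": "servo_tool", "data": {
  "linear": [
    [0.0006,-0.003,0.002],
    [0.0012,-0.0059,0.003],
    [-0.001,-0.0064,0.003],
    [-0.0032,-0.0068,0.003],
    [-0.0032,-0.0068,0.003],
    [-0.0032,-0.0068,0.003],
    [-0.0032,-0.0068,0.003],
    [-0.0032,-0.0068,0.003]
  ],
  "turn": [
    [2.5,0.5,0],
    [4.9,1,0],
    [5.4,-1.4,0],
    [5.9,-3.9,0],
    [5.9,-3.9,0],
    [5.9,-3.9,0],
    [5.9,-3.9,0],
    [5.9,-3.9,0]
  ],
  "fingers": [0.005,0.005,0.005,0.005,0.005,0.005,0.005,0.005]
}}

```text
time_s: 23.92
tcp_pos: [0.6089, 0.0089, 0.0784]
tool_rot: [174.9, -13.9, 102.1]
wrist_force: [0.6, 0.0, -3.0]
opening: 0.0149
grip_force: 60.6
```

```bash
python3 -c "
from h import *
pan(); print(status.get_obs()['tool_rot'])"
```

```text
23.925 [0.6089 0.0089 0.0784] Fz [ 0.6  0.  -3. ] lip x, lat 0.1101 0.0042
0.97 [326  57 376 108] scoop [ 13. -14.]
0.85 [329 151 375 199] scoop [-34. -15.]
0.67 [315 106 360 154] scoop [-11.  -8.]
0.61 [271 103 312 151] scoop [-9. 16.]
0.57 [277 151 324 195] scoop [-33.  12.]
[174.91648403 -13.86971679 102.0552666 ]
```

{"op": "servo_tool", "data": {
  "linear": [
    [0,0,0.006],
    [0,0,0.018],
    [0,0,0.035],
    [0,0,0.055],
    [0,0,0.077],
    [0,0,0.1],
    [0,0,0.118],
    [0,0,0.13],
    [0,0,0.135],
    [0,0,0.135],
    [0,0,0.135]
  ],
  "turn": [
    [0,0,0],
    [0,0,0],
    [0,0,0],
    [0,0,0],
    [0,0,0],
    [0,0,0],
    [0.2,-1,0],
    [0.4,-2,0],
    [0.6,-3,0],
    [0.8,-3.9,0],
    [0.8,-3.9,0]
  ],
  "fingers": [0.005,0.005,0.005,0.005,0.005,0.005,0.005,0.005,0.005,0.005,0.005]
}}

```text
time_s: 25.4
tcp_pos: [0.6081, 0.0088, 0.2131]
tool_rot: [170.8, -13.8, 103.0]
wrist_force: [0.1, 0.3, -2.6]
opening: 0.015
grip_force: 60.6
```

```bash
python3 -c "
from h import *
pan(); print(status.get_obs()['tool_rot'],status.get_obs()['q'].round(1))
imaging.get_image('scene'); C=cam('scene')
for d in imaging.cut_out('scene','balance')[:1]: print(d['extent'])
print(proj(C,[.4604,.3277,.108]))"
```

```text
25.4 [0.6081 0.0088 0.2131] Fz [ 0.1  0.3 -2.6] lip x, lat 0.1101 0.0049
0.97 [278 154 323 195] scoop [-33.  12.]
0.95 [294  61 342 110] scoop [11.  3.]
0.76 [269 103 312 150] scoop [-9. 17.]
0.68 [326 151 375 199] scoop [-34. -15.]
0.6 [316 104 358 155] scoop [-10.  -7.]
[170.85764681 -13.8169675  103.01543676] [-7.2 21.3  4.6 69.3 16.  71.5]
[372.3, 319.6, 522.6, 455.7]
[[453.82683035 364.84416087]]
```

```bash
python3 - <<'E'
from h import *
S,D=cam('scene'),cam('side')
print(at(S,443,371,.108),at(D,204,181,.108))
a=np.linspace(0,2*np.pi,60)
for c in ([.4604,.3277],[.45,.335],[.475,.325],[.47,.34]):
    P=np.c_[c[0]+.068*np.cos(a),c[1]+.068*np.sin(a),0*a+.108]
    for C in(S,D): p=proj(C,P); print(c,p.min(0).round(),p.max(0).round())
for n in('scene','side'):
    imaging.get_image(n)
    for q in('dish_rim','balance'):
        for d in imaging.boxes_of(n,q)[:1]: print(n,q,np.round(d['extent']))
    g=cv2.cvtColor(cv2.imread(f'pics/{n}0.png'),cv2.COLOR_BGR2GRAY); x0,y0,x1,y1=(380,320,510,430) if n=='scene' else (160,145,245,215)
    e=cv2.Canny(g,40,110)[y0:y1,x0:x1]; ys,xs=np.nonzero(e); px=np.c_[xs+x0,ys+y0]
    C=S if n=='scene' else D; W=np.array([at(C,u,v,.108)[:2] for u,v in px])
    best=max(((np.abs(np.hypot(*(W-[cx,cy]).T)-.0675)<.0015).sum(),cx,cy) for cx in np.arange(.42,.52,.001) for cy in np.arange(.28,.38,.001))
    print(n,best)
E
```

```text
[0.48157267 0.32740581 0.108     ] [0.46081886 0.29489773 0.108     ]
[0.4604, 0.3277] [411. 326.] [497. 407.]
[0.4604, 0.3277] [166. 157.] [225. 193.]
[0.45, 0.335] [419. 327.] [504. 408.]
[0.45, 0.335] [160. 157.] [220. 194.]
[0.475, 0.325] [403. 329.] [488. 410.]
[0.475, 0.325] [172. 155.] [231. 191.]
[0.47, 0.34] [411. 334.] [497. 417.]
[0.47, 0.34] [167. 153.] [225. 189.]
scene dish_rim [256. 198. 340. 297.]
scene balance [373. 319. 523. 454.]
scene (np.int64(195), np.float64(0.48000000000000004), np.float64(0.32300000000000006))
side dish_rim [149. 158. 253. 248.]
side balance [148. 153. 255. 247.]
side (np.int64(85), np.float64(0.47600000000000003), np.float64(0.32200000000000006))
```

```bash
python3 - <<'E'
from h import *
o=status.get_obs(); R0=R.from_euler('xyz',o["tool_rot"],degrees=True)
RA=R.from_euler('xyz',[180,-14,101],degrees=True)
L=np.array([.478,.3225])
def tcp(p,lz,d=0):
    Rt=R.from_euler('xyz',[180,-p,101],degrees=True); u=np.array([-.1908,.9816])
    return np.array([*(L+d*u),lz])-Rt.apply([.136,0,.0594]),Rt
A,RA=tcp(14,.188); print("A",(A-o["tcp_pos"]).round(4),(RA*R0.inv()).as_rotvec(degrees=True).round(1),A)
for p,lz in zip([10,6,3,0,-3,-6,-9,-12,-15,-19,-23,-27,-32,-37,-42],[.175,.162,.15,.14,.13,.12,.11,.105,.1,.095,.09,.09,.09,.09,.09]):
    t,r=tcp(p,lz); print(p,(t-A).round(4).tolist(),(r*RA.inv()).as_rotvec(degrees=True).round(1).tolist())
E
```

```text
A [-0.1028  0.17   -0.0008] [-1.7  8.8  0.2] [0.50592115 0.17885812 0.21273419]
10 [-0.0004, 0.002, -0.0029] [-3.9, -0.8, 0.0]
6 [-0.0009, 0.0048, -0.0059] [-7.9, -1.5, 0.0]
3 [-0.0014, 0.0073, -0.0105] [-10.8, -2.1, 0.0]
0 [-0.002, 0.0101, -0.0133] [-13.7, -2.7, 0.0]
-3 [-0.0026, 0.0134, -0.0163] [-16.7, -3.2, 0.0]
-6 [-0.0033, 0.017, -0.0194] [-19.6, -3.8, 0.0]
-9 [-0.0041, 0.0209, -0.0228] [-22.6, -4.4, 0.0]
-12 [-0.0049, 0.0252, -0.0214] [-25.5, -5.0, 0.0]
-15 [-0.0058, 0.0298, -0.0202] [-28.5, -5.5, 0.0]
-19 [-0.0071, 0.0364, -0.0173] [-32.4, -6.3, -0.0]
-23 [-0.0085, 0.0435, -0.0149] [-36.3, -7.1, 0.0]
-27 [-0.0099, 0.0512, -0.0081] [-40.2, -7.8, 0.0]
-32 [-0.0119, 0.0613, -0.0003] [-45.2, -8.8, -0.0]
-37 [-0.014, 0.0721, 0.0066] [-50.1, -9.7, -0.0]
-42 [-0.0162, 0.0834, 0.0124] [-55.0, -10.7, 0.0]
```

{"op": "servo_tool", "data": {
  "linear": [
    [-0.002,0.0035,0],
    [-0.008,0.0135,0],
    [-0.0175,0.029,0],
    [-0.029,0.048,0],
    [-0.041,0.068,0],
    [-0.0535,0.0885,0],
    [-0.066,0.109,0],
    [-0.077,0.1275,0],
    [-0.0875,0.1445,0],
    [-0.0955,0.158,0],
    [-0.101,0.167,0],
    [-0.103,0.17,0]
  ],
  "turn": [
    [0,0,0],
    [0,0,0],
    [0,0,0],
    [0,0,0],
    [-0.3,1.4,0],
    [-0.5,2.5,0],
    [-0.7,3.6,0],
    [-0.9,4.7,0],
    [-1.1,5.8,0],
    [-1.3,6.9,0.1],
    [-1.5,7.9,0.2],
    [-1.7,8.8,0.2]
  ],
  "fingers": [0.005,0.005,0.005,0.005,0.005,0.005,0.005,0.005,0.005,0.005,0.005,0.005]
}}

```text
time_s: 27.4
tcp_pos: [0.5055, 0.1793, 0.2136]
tool_rot: [-179.9, -14.0, 101.0]
wrist_force: [0.0, -0.2, -2.2]
opening: 0.0155
grip_force: 60.6
```

```bash
python3 - <<'E'
from h import *
pan(); o=status.get_obs(); print(o["tool_rot"],o["q"].round(1))
a=save("wrist","w8.png"); s=save("scene","s8.png")
cv2.imwrite('pics/w8c.png',np.hstack([cv2.resize(a[0:300,170:470],(400,400)),cv2.resize(s[290:460,350:520],(400,400))])[:,:,::-1])
E
```

```text
27.4 [0.5055 0.1793 0.2136] Fz [ 0.  -0.2 -2.2] lip x, lat 0.2971 0.073
0.96 [327 152 373 198] scoop [-34. -14.]
0.89 [276 151 323 196] scoop [-33.  13.]
0.81 [264  52 317 104] scoop [15. 16.]
0.78 [316 104 361 154] scoop [-10.  -8.]
0.63 [272 102 313 150] scoop [-9. 16.]
[-179.91397665  -13.96667051  101.00524214] [11.5 16.3 -1.6 72.  14.  90.5]
```

View pics/w8c.png

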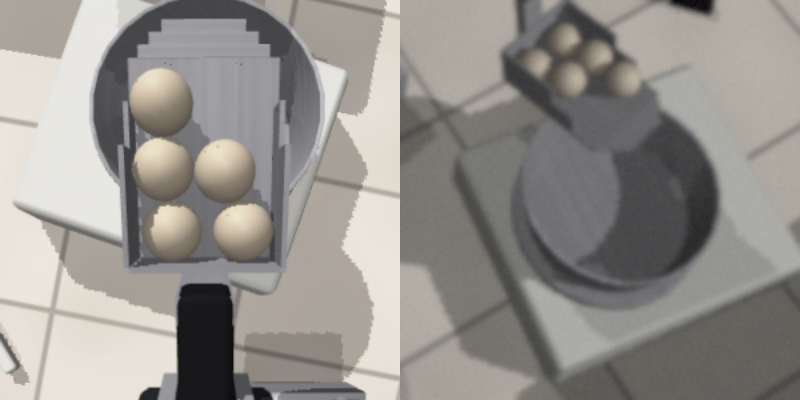

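The pan holds all five balls (crop left) and lines up with the dish (centre column 207 against pan 205). Now lower it close to the rim and pour slowly.

```bash
python3 - <<'E'
from h import *
o=status.get_obs(); A=o["tcp_pos"]; RA=R.from_euler('xyz',[180,-14,101],degrees=True)
L=np.array([.478,.3225]); C=cam("wrist"); print(at(C,326,75,.108))
for p,lz in zip([11,8,5,3,1,-1,-3,-5,-7,-9,-11,-13, -16,-20,-24,-28,-32,-36,-40],[.17,.15,.132,.122,.119,.117,.115,.113,.11,.107,.105,.102,.099,.094,.09,.09,.09,.09,.09]):
    r=R.from_euler('xyz',[180,-p,101],degrees=True); t=np.array([*L,lz])-r.apply([.136,0,.0594])
    print(p,(t-A).round(4).tolist(),(r*RA.inv()).as_rotvec(degrees=True).round(1).tolist())
E
```

```text
[0.47872353 0.3292517  0.108     ]
11 [-0.0003, 0.0018, -0.0111] [-2.9, -0.6, -0.0]
8 [-0.0007, 0.0037, -0.0236] [-5.9, -1.1, 0.0]
5 [-0.0011, 0.0059, -0.0341] [-8.8, -1.7, 0.0]
3 [-0.0015, 0.0076, -0.0393] [-10.8, -2.1, 0.0]
1 [-0.0018, 0.0095, -0.0374] [-12.8, -2.5, 0.0]
-1 [-0.0022, 0.0115, -0.0347] [-14.7, -2.9, 0.0]
-3 [-0.0027, 0.0137, -0.032] [-16.7, -3.2, 0.0]
-5 [-0.0031, 0.0161, -0.0294] [-18.7, -3.6, 0.0]
-7 [-0.0036, 0.0186, -0.0279] [-20.6, -4.0, 0.0]
-9 [-0.0041, 0.0212, -0.0265] [-22.6, -4.4, 0.0]
-11 [-0.0047, 0.0241, -0.0242] [-24.5, -4.8, -0.0]
-13 [-0.0052, 0.027, -0.023] [-26.5, -5.2, -0.0]
-16 [-0.0062, 0.0317, -0.0199] [-29.4, -5.7, -0.0]
-20 [-0.0075, 0.0385, -0.0171] [-33.4, -6.5, 0.0]
-24 [-0.0089, 0.0457, -0.0139] [-37.3, -7.3, 0.0]
-28 [-0.0104, 0.0535, -0.0072] [-41.2, -8.0, 0.0]
-32 [-0.012, 0.0617, -0.001] [-45.2, -8.8, -0.0]
-36 [-0.0136, 0.0702, 0.0045] [-49.1, -9.5, -0.0]
-40 [-0.0154, 0.0792, 0.0095] [-53.0, -10.3, 0.0]
```

{"op": "servo_tool", "data": {
  "linear": [
    [-0.0003,0.0018,-0.011],
    [-0.0007,0.0037,-0.0236],
    [-0.0011,0.006,-0.034],
    [-0.0015,0.0076,-0.039],
    [-0.0018,0.0095,-0.0374],
    [-0.0022,0.0115,-0.0347],
    [-0.0027,0.0137,-0.032],
    [-0.0031,0.016,-0.0294],
    [-0.0036,0.0186,-0.028],
    [-0.0041,0.0212,-0.0265],
    [-0.0047,0.024,-0.0242],
    [-0.0052,0.027,-0.023]
  ],
  "turn": [
    [-2.9,-0.6,0],
    [-5.9,-1.1,0],
    [-8.8,-1.7,0],
    [-10.8,-2.1,0],
    [-12.8,-2.5,0],
    [-14.7,-2.9,0],
    [-16.7,-3.2,0],
    [-18.7,-3.6,0],
    [-20.6,-4.0,0],
    [-22.6,-4.4,0],
    [-24.5,-4.8,0],
    [-26.5,-5.2,0]
  ],
  "fingers": [0.005,0.005,0.005,0.005,0.005,0.005,0.005,0.005,0.005,0.005,0.005,0.005]
}}

```text
time_s: 29.1
tcp_pos: [0.5005, 0.2061, 0.1908]
tool_rot: [180.0, 13.2, 101.0]
wrist_force: [0.1, 0.6, -1.2]
opening: 0.0151
grip_force: 60.7
```

{"op": "servo_tool", "data": {
  "linear": [
    [-0.001,0.0047,0.003],
    [-0.0023,0.0115,0.006],
    [-0.0037,0.0187,0.009],
    [-0.0052,0.0265,0.016],
    [-0.0068,0.0347,0.022],
    [-0.0068,0.0347,0.022],
    [-0.0068,0.0347,0.022]
  ],
  "turn": [
    [-2.9,-0.5,0],
    [-6.9,-1.3,0],
    [-10.8,-2.1,0],
    [-14.7,-2.8,0],
    [-18.7,-3.6,0],
    [-18.7,-3.6,0],
    [-18.7,-3.6,0]
  ],
  "fingers": [0.005,0.005,0.005,0.005,0.005,0.005,0.005]
}}

```text
time_s: 29.98
tcp_pos: [0.4938, 0.2405, 0.2125]
tool_rot: [-180.0, 32.0, 101.0]
wrist_force: [0.6, -0.5, -2.2]
opening: 0.015
grip_force: 60.8
```

```bash
python3 - <<'E'
from h import *
pan(); o=status.get_obs(); print(o["tool_rot"],o["q"].round(1))
for n in("scene","side"):
    imaging.get_image(n)
    for d in imaging.boxes_of(n,"ball1"):
        e=d["extent"]; print(n,round(d["confidence"],2),np.round(e),at(cam(n),(e[0]+e[2])/2,(e[1]+e[3])/2,.074).round(3))
E
```

```text
29.975 [0.4938 0.2405 0.2125] Fz [ 0.6 -0.5 -2.2] lip x, lat 0.3594 0.0727
0.86 [369   1 408  18] scoop [ 46. -32.]
0.68 [255   2 298  26] scoop [44. 23.]
0.58 [325   1 365  13] scoop [ 47. -11.]
[179.99806083  32.02702199 100.96670691] [ 40.8  32.   15.5  90.7 -27.4 124.1]
scene 0.7 [433. 376. 447. 391.] [0.486 0.336 0.074]
scene 0.68 [458. 385. 473. 396.] [0.456 0.366 0.074]
scene 0.54 [420. 384. 434. 400.] [0.512 0.337 0.074]
scene 0.48 [447. 358. 461. 375.] [0.448 0.324 0.074]
side 0.63 [190. 172. 200. 179.] [0.48  0.366 0.074]
side 0.51 [145. 154. 255. 249.] [0.433 0.278 0.074]
side 0.36 [188. 186. 200. 190.] [0.45  0.327 0.074]
```

Nothing registers in the pan now. I'll lift clear, level and withdraw, then count the balls in the dish.

{"op": "servo_tool", "data": {
  "linear": [
    [0,0,0.03],
    [0,0,0.07],
    [0,-0.01,0.09],
    [0,-0.03,0.1],
    [0,-0.06,0.1],
    [0,-0.1,0.1],
    [-0.01,-0.14,0.09],
    [-0.02,-0.18,0.06],
    [-0.04,-0.22,0.02],
    [-0.063,-0.258,-0.04],
    [-0.063,-0.258,-0.08],
    [-0.063,-0.258,-0.1]
  ],
  "turn": [
    [0,0,0],
    [0,0,0],
    [7.9,1.5,0],
    [15.7,3,0],
    [23.6,4.6,0],
    [31.4,6.1,0],
    [31.4,6.1,0],
    [31.4,6.1,0],
    [31.4,6.1,0],
    [31.4,6.1,0],
    [31.4,6.1,0],
    [31.4,6.1,0]
  ],
  "fingers": [0.005,0.005,0.005,0.005,0.005,0.005,0.005,0.005,0.005,0.005,0.005,0.005]
}}

```text
time_s: 31.78
tcp_pos: [0.4286, -0.0183, 0.1105]
tool_rot: [-179.8, 0.1, 100.9]
wrist_force: [-0.5, 0.1, -1.3]
opening: 0.0149
grip_force: 60.7
```

```bash
python3 - <<'E'
from h import *
pan(); o=status.get_obs(); print(o["tool_rot"],o["q"].round(1))
r=R.from_euler('xyz',[180,0,101],degrees=True); print((r*R.from_euler('xyz',o["tool_rot"],degrees=True).inv()).as_rotvec(degrees=True))
for n in("scene","side"):
    imaging.get_image(n)
    for d in imaging.boxes_of(n,"ball1"):
        e=d["extent"]; print(n,round(d["confidence"],2),np.round(e),at(cam(n),(e[0]+e[2])/2,(e[1]+e[3])/2,.074).round(3))
E
```

```text
31.775 [ 0.4286 -0.0183  0.1105] Fz [-0.5  0.1 -1.3] lip x, lat 0.1178 0.1863
[-1.79811016e+02  5.94901064e-02  1.00978941e+02] [ -2.3   8.1 -26.1  55.9  -0.1  76.7]
[ 0.09442483 -0.17417763  0.02115703]
scene 0.61 [419. 384. 433. 400.] [0.513 0.335 0.074]
scene 0.58 [447. 391. 458. 410.] [0.485 0.368 0.074]
scene 0.57 [434. 377. 450. 389.] [0.482 0.336 0.074]
scene 0.5 [446. 357. 459. 374.] [0.449 0.321 0.074]
scene 0.45 [455. 386. 474. 399.] [0.459 0.367 0.074]
side 0.62 [207. 172. 216. 183.] [0.504 0.332 0.074]
side 0.59 [447. 271. 478. 306.] [ 0.661 -0.287  0.074]
side 0.5 [202. 177. 211. 184.] [0.489 0.33  0.074]
side 0.5 [190. 171. 204. 180.] [0.482 0.362 0.074]
side 0.36 [227. 243. 309. 280.] [0.427 0.028 0.074]
```

All five balls are in the dish. Now laying the scoop down.

{"op": "servo_tool", "data": {
  "linear": [
    [0.001,0,0],
    [0.001,0,-0.01],
    [0.001,0,-0.025],
    [0.001,0,-0.038],
    [0.001,0,-0.045],
    [0.001,0,-0.049],
    [0.001,0,-0.0505],
    [0.001,0,-0.0505]
  ],
  "turn": [
    [0,0,-8],
    [0,0,-16],
    [0,0,-24.7],
    [0,0,-24.7],
    [0,0,-24.7],
    [0,0,-24.7],
    [0,0,-24.7],
    [0,0,-24.7]
  ],
  "fingers": [0.005,0.005,0.005,0.005,0.005,0.005,0.005,0.005]
}}

```text
time_s: 33.08
tcp_pos: [0.4318, -0.0175, 0.0623]
tool_rot: [-180.0, 0.1, 76.4]
wrist_force: [-0.6, -0.2, -1.9]
opening: 0.0149
grip_force: 60.7
```

{"op": "servo_tool", "data": {
  "linear": [
    [0,0,-0.0015],
    [0,0,-0.0025],
    [0,0,-0.0025]
  ],
  "turn": [
    [0,0,0],
    [0,0,0],
    [0,0,0]
  ],
  "fingers": [0.005,0.005,0.005]
}}

```text
time_s: 33.45
tcp_pos: [0.4317, -0.0175, 0.0597]
tool_rot: [-180.0, 0.1, 76.3]
wrist_force: [-1.1, -0.8, 0.9]
opening: 0.0152
grip_force: 61.1
```

{"op": "servo_tool", "data": {
  "linear": [
    [0,0,-0.001],
    [0,0,-0.001]
  ],
  "turn": [
    [0,0,0],
    [0,0,0]
  ],
  "fingers": [0.005,0.005]
}}

```text
time_s: 33.7
tcp_pos: [0.4318, -0.0179, 0.0593]
tool_rot: [180.0, 0.1, 76.3]
wrist_force: [-7.5, -4.8, 18.9]
opening: 0.015
grip_force: 64.0
```

{"op": "servo_tool", "data": {
  "linear": [
    [0,0,0.001],
    [0,0,0.001],
    [0,0,0.001],
    [0,0,0.001],
    [0,0,0.001],
    [0,0,0.04],
    [0,0,0.1],
    [0,0,0.16],
    [0,0,0.16],
    [0,0,0.16]
  ],
  "turn": [
    [0,0,0],
    [0,0,0],
    [0,0,0],
    [0,0,0],
    [0,0,0],
    [0,0,0],
    [0,0,0],
    [0,0,0],
    [0,0,0],
    [0,0,0]
  ],
  "fingers": [0.005,0.05,0.06,0.06,0.06,0.06,0.06,0.06,0.06,0.06]
}}

```text
time_s: 34.95
tcp_pos: [0.4316, -0.0175, 0.2182]
tool_rot: [-180.0, 0.1, 76.3]
wrist_force: [-0.0, 0.8, -0.6]
opening: 0.0599
grip_force: 0.0
```

```bash
python3 - <<'E'
from fit import *
o=status.get_obs(); print(o["time_s"],o["tcp_pos"],o["wrist_force"].round(1),o["opening"])
C=cam("wrist"); imaging.get_image("wrist")
for d in imaging.cut_out("wrist","scoop")[:1]: print(np.round(fit("scoop",[(C,up(d["pixels"],False))],[(.4506,.0688,1.333)]),4))
for n in("scene","side"):
    imaging.get_image(n)
    for q in("ball1","vial","reagent","beaker","marker"):
        for d in imaging.boxes_of(n,q): print(n,q,round(d["confidence"],2),np.round(d["extent"]).tolist())
E
```

```text
34.95 [ 0.43157372 -0.01745275  0.21820901] [-0.   0.8 -0.6] 0.059913720394877926
[4.52500e-01 6.97000e-02 7.64022e+01 9.68200e-01]
scene ball1 0.65 [419.0, 382.0, 436.0, 399.0]
scene ball1 0.52 [446.0, 395.0, 460.0, 412.0]
scene ball1 0.46 [446.0, 361.0, 462.0, 376.0]
scene ball1 0.45 [432.0, 376.0, 450.0, 390.0]
scene ball1 0.45 [458.0, 384.0, 475.0, 399.0]
scene vial 0.86 [236.0, 149.0, 254.0, 181.0]
scene vial 0.55 [220.0, 125.0, 238.0, 162.0]
scene reagent 0.77 [299.0, 403.0, 335.0, 446.0]
scene reagent 0.73 [220.0, 127.0, 240.0, 160.0]
scene reagent 0.41 [344.0, 193.0, 389.0, 299.0]
scene beaker 0.98 [170.0, 176.0, 192.0, 215.0]
scene marker 0.59 [426.0, 274.0, 482.0, 295.0]
side ball1 0.59 [191.0, 171.0, 199.0, 178.0]
side ball1 0.57 [181.0, 177.0, 192.0, 185.0]
side ball1 0.52 [209.0, 172.0, 219.0, 182.0]
side ball1 0.48 [201.0, 176.0, 210.0, 186.0]
side ball1 0.48 [408.0, 309.0, 427.0, 339.0]
side ball1 0.45 [188.0, 185.0, 204.0, 191.0]
side vial 0.95 [441.0, 326.0, 468.0, 363.0]
side vial 0.75 [396.0, 336.0, 426.0, 386.0]
side vial 0.66 [411.0, 311.0, 427.0, 338.0]
side beaker 0.75 [446.0, 270.0, 478.0, 310.0]
side beaker 0.48 [409.0, 311.0, 426.0, 338.0]
side marker 0.66 [168.0, 265.0, 215.0, 278.0]
```

Five balls show in the dish, the scoop lies flat (silhouette fit 0.97), the vial is standing on the mat, and the other objects read where they were.

```bash
python3 -c "
from plant import ticket
print(ticket.close_job())"
```

```text
the job is handed in; nothing more can be done
None
```

The job is handed in at about 35 s of the 72 s: the vial stands upright on the mat, all five balls are in the dish, the scoop lies flat on the bench, and the other things read where they were in the last camera check.

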